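# Screw the bezel ring onto a lobby spotlight

## Robot

A 6-joint arm with a two-finger parallel gripper is mounted at the origin on the work surface. World frame = base frame: x ahead of the robot, y to its left, z up, the work surface at z = 0. Lengths are in m, angles in rad, forces in N, time in s.
With the tool pointing down it reaches from about 0.375 to 0.9 m from the base axis. Payload 3.1 kg.
Tool frame: the origin (TCP) lies at the centre of the arm's flange, where the gripper is bolted on; the fingertips stand 182 mm ahead of it and the grasp point (between the pads) lies 164 mm ahead of it; z points along the fingers, y is the line along which they close (so a half turn about z gives the same grasp; the last joint's range is limited). The gripper opens to 87 mm and grips with 3 to 60 N. Pads are 19 mm wide; open, the fingers measure 117 mm over their backs; the gripper's body (75 mm by 190 mm) begins 51 mm behind the grasp point.
Start: joints at [-1.524, 0.527, 1.433, -0, 1.181, -0.178], TCP at [0.139, -0.609, 0.405] pointing down, gripper open.
Joint ranges: [-3.08, 3.08], [-0.75, 2.2], [0.22, 2.44], [-1.43, 4.57], [0, 2.65], [-2.85, 2.85]. Speed limits (rad/s): [2.79, 2.79, 3.14, 3.14, 3.14, 3.14].

## Interface

Orientations are given as a unit quaternion [x, y, z, w].
In Python, from rig import * gives the robot as it stands.
- The arm moves only by the tool move_arm, never from a script. Its argument "commands" is a list that holds one entry, the list of rows, each a list of 6 numbers: the shift along the tool's x, y, z in units of 40 mm (1.0 is 40 mm), then the turn, a rotation vector about the tool's x, y, z in rad. A call has 1 to 12 rows; each row is the pose to reach, as a shift and turn from the pose commanded when the call began, along the tool's axes at that moment; what a row does not reach only later rows make up. A row lasts 1/8 s, in which the tool goes at most 62.5 mm and 10.7 degrees, less where a joint would pass 70% of its speed; a pose out of reach is approached as far as the arm can. A call with a gripper value outside its range is refused whole. "claw" is the closure, from -1 (fully open) to 1 (shut), so that 0 is half open, set as the call begins (left out, the last holds). The fingers move at their own pace and stop on an object; "squeeze" is the grip in N (left out, the last holds). Time passes only in rows, so rows that repeat a pose let the fingers close. It gives the time, the measured TCP pose, the force, the opening and the grip force at its end, in the units of the state.
- get_obs(): the state, without advancing time (a new reading comes with each control period).
- camera(name): name is "scene" or "top"; returns a dict with "pixels" (420x560x3 uint8, blue, green, red), "range_z" (420x560 float32, m along the optical axis (not along the pixel's ray), 0 where there is no reading), "camera_matrix" (3x3 intrinsics, pixels), "extrinsics" (4x4, takes a point from world to camera coordinates). Camera axes: x right, y up, looking along -z (the intrinsics and any distortion apply to the point x, -y, -z); pixel columns grow to the right and rows downward; lengths in m; the calibration is good to about 2 mm. A picture is of the moment at which its call begins.
- hand_in(): hands the job in; it is judged then, once.
The state is a dict: "time": time; "q": joint angles; "joint_velocities": joint speeds; "joint_torque": joint torques, N m; "position": TCP position; "tool_rot": TCP orientation; "ft_force": force on the tool from outside, world axes, zero at the start; "moment": the same for the moment, N m; "grip_width": finger opening in m; "grip_force": force on a finger pad.
Only numpy, scipy, OpenCV 4.12 (cv2) and the standard library are available. Lean on these libraries where they do the work, as an engineer would, in place of code of your own. Each camera call takes 0.05 s, during which the arm holds its last target. There are 200 camera calls.

## Task

The lobby spotlight stands on the counter aimed straight up with its cover glass in place: pick up the brass bezel ring, set it level on the threaded neck and, bearing down lightly, turn it backward (counter-clockwise seen from above) until you feel it drop a step, so that it cannot cross-thread. Then turn it forward (clockwise) until it is fully home and snug on the glass, never forcing it, and let go. Leave the louvre, the screwdriver and the parcel where they are.

Things in the scene. Friction and masses are not known exactly. Their poses are not given: they have to be found in the camera images.
- bezel_center (a point): Centre (on the axis, half-way up) of the loose brass bezel ring, which lies on the counter lip upward, ready to be set on; z axis up. Knurled outside, outer diameter 64, height 16.2, skirt wall 3, about 100 g. Grip it across its diameter from above. Its thread starts are unmarked and must be found by feel.
- bezel: The same ring; origin at the centre of its lower edge. The lip at the top is 3 thick with an opening of 42; its underside, 13.2 above the lower edge, comes to bear on the glass. Inside, 2 above the lower edge, are three equal short thread starts, 120 degrees apart. Radial play on the neck 0.7.
- lamp_mouth (a point): Centre of the top of the spotlight's cover glass, 150 above the counter; z axis up. Heights of the ring's centre against this point: set on the neck at any angle it rests on the thread between 1.9 below and 2.3 above (friction keeps it there); turned backward it climbs to 2.3 above, in at most 120 degrees, perhaps at once, and drops by 4; home it is 5.1 below.
- lamp: The black spotlight, aimed up, on a round base of diameter 124, which does not move; origin under its centre, straight below the glass. Bare aluminium neck of diameter 50.4, its edge bevelled down to 47.2; 14.5 below the glass begins the body, 59 across. Two fork arms stand beside it, 78 over all, up to 88 above the counter.
- thread_starts: The starting ends of the neck's outside thread; origin on the axis, at its top, 4 below the glass. Right-hand, 56 over the ridges, three equal starts 120 degrees apart: one step is 4, one full turn 12, axial play 0.5. After the drop, 120 to 145 degrees forward bring the ring home; the resistance to turning, until then below 0.15 N m, rises steeply (0.1 to 0.15 N m above that of free turning is snug, 0.3 too tight).
- lens: The spotlight's round cover glass, diameter 47, 3 thick; origin at the centre of its underside.
- louvre: Black honeycomb louvre disc lying on the counter, diameter 45, height 8; origin under its centre. To be left alone.
- screwdriver: Screwdriver with an orange handle lying on the counter, 190 long. To be left alone.
- parcel: Small cardboard parcel on the counter, 110 x 80 x 50 high; origin under its centre. To be left alone.
Mind the look-alikes: they are no part of the job. Of the things that look like the bezel, take the one that is farthest to the robot's left at the start.

How it is judged:
By the outcome, as a careful person would: the job done as asked, in the order asked, and still so for the second after the job is handed in, with the robot touching nothing.
It also fails if it takes over 72 s, if anything falls off the work surface, if the arm or the gripper's body presses on something with over 40 N, if the wrist force passes 120 N, or if a joint passes its speed limit or range.

## Working session

There is one attempt and no reset: what is moved stays moved. The work goes in short steps, Python scripts to look and compute and a tool call to move; the robot and the scene stay as the last step left them, time stands still between calls to the robot, and variables do not carry over. Pictures are saved under pics/ and viewed, at most 10 in all, crops included, and the job is handed in when it is done.

Besides the shell and the picture viewer there is one more tool, called after "Emit:" as a command line: name --argument value ..., lists and objects as JSON in quotes. move_arm: Moves the arm, as the interface text tells. Its arguments: {"type":"object","properties":{"commands":{"type":"array","items":{"type":"array","items":{"type":"array","items":{"type":"number"}}}},"claw":{"type":"number"},"squeeze":{"type":"number"}},"required":["commands"]}

```bash
mkdir -p pics
python3 - <<'E'
from rig import *
import cv2,numpy as np
for n in("scene","top"):
    c=camera(n); cv2.imwrite(f"pics/{n}0.png",c["pixels"]); np.savez(f"{n}0.npz",**c)
    print(n,c["camera_matrix"].round(1).tolist(),c["extrinsics"].round(3).tolist(),c.keys())
o=get_obs();print(o)
E
```

```text
scene [[441.2, 0.0, 279.1], [0.0, 441.2, 216.5], [0.0, 0.0, 1.0]] [[-0.017, 1.0, 0.004, 0.052], [-0.831, -0.016, 0.556, 0.452], [0.555, 0.006, 0.832, -1.318], [0.0, 0.0, 0.0, 1.0]] dict_keys(['pixels', 'range_z', 'camera_matrix', 'extrinsics'])
top [[474.8, 0.0, 285.6], [0.0, 474.8, 217.1], [0.0, 0.0, 1.0]] [[-0.029, -1.0, -0.003, -0.039], [0.997, -0.029, 0.074, -0.618], [-0.074, -0.0, 0.997, -0.988], [0.0, 0.0, 0.0, 1.0]] dict_keys(['pixels', 'range_z', 'camera_matrix', 'extrinsics'])
{'time': 0.1, 'q': array([-1.52448822e+00,  5.28394363e-01,  1.43374373e+00, -1.26615453e-05,
        1.18142154e+00, -1.78494856e-01]), 'joint_velocities': array([ 0.00181617, -0.00198385, -0.003158  ,  0.00139822,  0.00139611,
        0.00013921]), 'joint_torque': array([ 1.68751544e-04, -4.40984559e+01, -1.77151465e+01,  6.34095026e-02,
        5.33703156e-02, -4.61381546e-05]), 'position': array([ 0.13933785, -0.60896452,  0.40386583]), 'tool_rot': array([ 9.93688851e-01,  1.12167290e-01,  5.91132891e-05, -9.81731995e-04]), 'ft_force': array([-0.78850234, -0.7047069 ,  0.06951942]), 'moment': array([-0.01360681,  0.00164767, -0.0059101 ]), 'grip_force': 0.0, 'grip_width': 0.0869029949091881}
```

View pics/scene0.png

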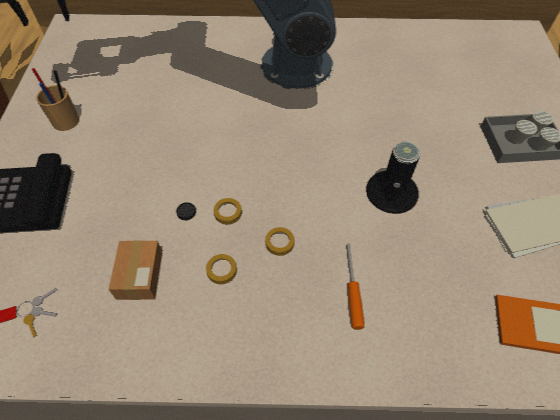

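View pics/top0.png

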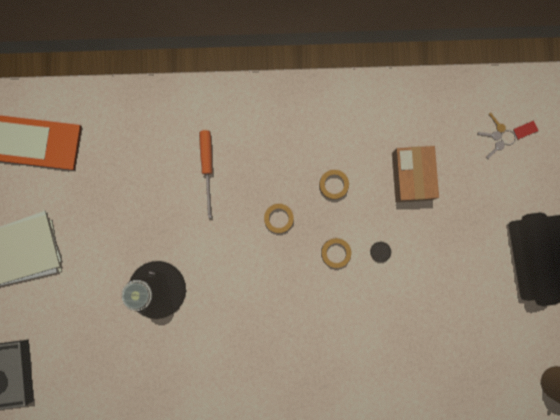

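The scene image shows three brass rings at (228,211), (280,240) and (221,268), and the lamp glass at (405,152). Image right is the robot's left, so the target is the ring at (280,240), which is (279,219) in the top view. In the top view the glass is at about (137,296).

```bash
cat > h.py <<'E'
import numpy as np,cv2
def world(c):
    K,E,d=c["camera_matrix"],c["extrinsics"],c["range_z"]
    v,u=np.mgrid[:d.shape[0],:d.shape[1]]
    p=np.stack([(u-K[0,2])/K[0,0]*d,-(v-K[1,2])/K[1,1]*d,-d],-1)
    return (p-E[:3,3])@E[:3,:3]
def circ(p):
    A=np.c_[2*p[:,:2],np.ones(len(p))];s=np.linalg.lstsq(A,(p[:,:2]**2).sum(1),rcond=None)[0]
    return s[:2],np.sqrt(s[2]+s[:2]@s[:2])
def hull(p):
    (c,r)=cv2.minEnclosingCircle(p[:,:2].astype(np.float32)*1000);return np.round(c,1),round(r,1)
E
python3 - <<'E'
from h import *
for n,rc,lc in(("scene",(280,240),(405,152)),("top",(279,219),(137,296))):
    c=np.load(n+"0.npz");W=world(c);v,u=np.mgrid[:420,:560]
    near=lambda q,r:(np.hypot(u-q[0],v-q[1])<r)&(c["range_z"]>0)
    W0=W[near((300,300),20)];print(n,"table z",np.median(W0[:,2]))
    P=W[near(rc,25)];z=P[:,2]-0;print("ringz",np.percentile(z,[5,50,95,99]).round(4))
    R=P[(z>.011)&(z<.022)];print("ring",len(R),hull(R),circ(R),R.mean(0))
    P=W[near(lc,30)];R=P[(P[:,2]>.143)&(P[:,2]<.157)];print("glass",len(R),hull(R),R.mean(0),np.median(R[:,2]))
    P=W[near(lc,60)];R=P[(P[:,2]>.004)&(P[:,2]<.03)];print("base",len(R),hull(R))
    P=W[near(lc,40)];R=P[(P[:,2]>.05)&(P[:,2]<.088)];print("fork",len(R),R.min(0),R.max(0))
E
cat > crop.py <<'E'
import cv2,numpy as np
a=np.load("scene0.npz")["pixels"][130:220,355:455];b=np.load("top0.npz")["pixels"][250:340,100:200]
cv2.imwrite("pics/crop.png",cv2.resize(np.hstack([a,b]),None,fx=4,fy=4,interpolation=cv2.INTER_CUBIC))
E
python3 crop.py
```

```text
scene table z 0.000199017309295136
ringz [-0.0018  0.0009  0.0174  0.0188]
ring 365 (array([615.4, -40.2]), 33.2) (array([ 0.61567824, -0.03986548]), np.float64(0.02719103575913667)) [ 0.61702393 -0.04004473  0.01624597]
glass 398 (array([471.3, 225.1]), 27.6) [0.47400592 0.22418585 0.14936597] 0.14987690785521757
base 1275 (array([327. , 272.2]), 210.6)
fork 282 [0.46243703 0.19630593 0.05033653] [0.51184868 0.25159322 0.08796932]
top table z 0.00016655734583114433
ringz [-0.0028  0.0006  0.0174  0.0192]
ring 397 (array([615.1, -41.2]), 32.0) (array([ 0.61524489, -0.04103117]), np.float64(0.02692705599653506)) [ 0.615186   -0.04095334  0.01619311]
glass 669 (array([470.1, 224.6]), 28.0) [0.47082249 0.22326775 0.14926045] 0.14967964510372808
base 1666 (array([457. , 266.3]), 127.5)
fork 192 [0.43013026 0.19458426 0.0502111 ] [0.51074456 0.24248548 0.08795432]
```

View pics/crop.png

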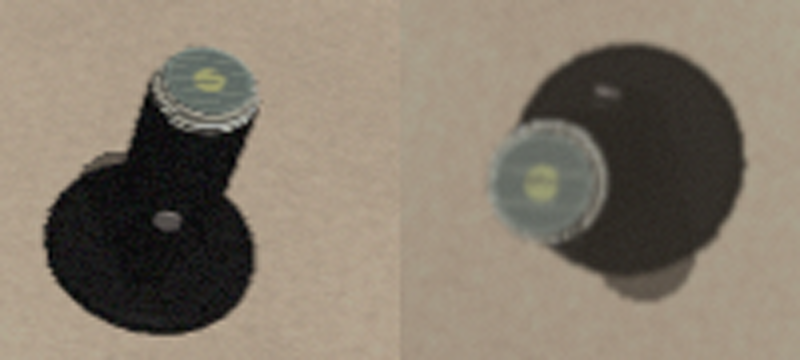

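The crop shows the yellow glass centre mark at scene (407,150) and top (135,296). The neck and body match the description.

```bash
cat >> h.py <<'E'
from scipy.spatial.transform import Rotation as R
def atz(c,u,v,z):
    K,E=c["camera_matrix"],c["extrinsics"]
    d=E[:3,:3].T@np.array([(u-K[0,2])/K[0,0],-(v-K[1,2])/K[1,1],-1]);o=-E[:3,:3].T@E[:3,3]
    return o+d*(z-o[2])/d[2]
def plan(o,pos,yaw=None):
    "shift (40 mm units) and turn in tool axes from present measured pose, to tool-down pose"
    r=R.from_quat(o["tool_rot"]);x=r.as_matrix()[:,0]
    if yaw is None: yaw=np.arctan2(x[1],x[0])
    t=R.from_euler('z',yaw)*R.from_euler('x',np.pi)
    return (r.inv().apply(np.array(pos)-o["position"])/.04).round(3),(r.inv()*t).as_rotvec().round(4)
E
python3 - <<'E'
from h import *
from rig import *
for n,q in(("scene",(407.3,150)),("top",(135.25,296))):
    c=np.load(n+"0.npz");print(n,atz(c,*q,.15))
    W=world(c);P=W[(abs(W[...,0]-.471)<.04)&(abs(W[...,1]-.224)<.04)]
    for z0 in(.146,.148,.149):
        Q=P[(P[:,2]>z0)&(P[:,2]<.153)];print(len(Q),hull(Q))
print(plan(get_obs(),[.6153,-.0408,.29],2.015))
E
```

```text
scene [0.47086765 0.22590455 0.15      ]
351 (array([472.6, 224.8]), 26.4)
304 (array([472. , 225.7]), 25.8)
259 (array([471.1, 225.3]), 24.8)
top [0.4697281 0.2238497 0.15     ]
571 (array([470.6, 224.6]), 27.7)
489 (array([470.7, 224. ]), 24.9)
395 (array([470.8, 224. ]), 24.8)
(array([ 14.765, -11.189,   2.873]), array([-1.1000e-03, -2.0000e-03, -1.7902e+00]))
```

Emit:
move_arm --commands '[[[14.77, -11.19, 2.87, 0, 0, -1.79], [14.77, -11.19, 2.87, 0, 0, -1.79], [14.77, -11.19, 2.87, 0, 0, -1.79], [14.77, -11.19, 2.87, 0, 0, -1.79], [14.77, -11.19, 2.87, 0, 0, -1.79], [14.77, -11.19, 2.87, 0, 0, -1.79], [14.77, -11.19, 2.87, 0, 0, -1.79], [14.77, -11.19, 2.87, 0, 0, -1.79], [14.77, -11.19, 2.87, 0, 0, -1.79], [14.77, -11.19, 2.87, 0, 0, -1.79], [14.77, -11.19, 2.87, 0, 0, -1.79], [14.77, -11.19, 2.87, 0, 0, -1.79]]]' --claw -1

```text
time: 1.6
position: [0.6165, -0.0394, 0.2893]
tool_rot: [0.534, 0.846, -0.0, -0.0]
ft_force: [1.2, -1.4, -0.3]
grip_width: 0.0871
grip_force: 0.0
```

Run:
```python
from h import *
from rig import *
o=get_obs();print(o["time"],o["q"].round(3),o["position"].round(4),o["tool_rot"].round(4),o["ft_force"].round(2))
print(plan(o,[.6152,-.0407,.186],2.015))
```

```text
1.6 [-0.245  0.662  1.548 -0.     0.932 -0.689] [ 0.6165 -0.0394  0.2893] [ 5.340e-01  8.455e-01 -2.000e-04 -2.000e-04] [ 1.16 -1.41 -0.31]
(array([-0.014, -0.042,  2.582]), array([-0.0005, -0.0001,  0.    ]))
```

Emit:
move_arm --commands '[[[0, 0, 1.2, 0, 0, 0], [0, 0, 2.2, 0, 0, 0], [0, 0, 2.4, 0, 0, 0], [0, 0, 2.5, 0, 0, 0], [0, 0, 2.57, 0, 0, 0], [0, 0, 2.57, 0, 0, 0], [0, 0, 2.57, 0, 0, 0]]]'

```text
time: 2.48
position: [0.6157, -0.0415, 0.1882]
tool_rot: [0.534, 0.845, 0.0, 0.001]
ft_force: [-0.2, 0.3, 0.1]
grip_width: 0.0872
grip_force: 0.0
```

Run:
```python
from h import *
from rig import *
o=get_obs();print(o["time"],o["q"].round(3),o["position"].round(4),o["tool_rot"].round(4),o["ft_force"].round(2))
c=camera("top");s=camera("scene")
cv2.imwrite("pics/grasp.png",cv2.resize(np.hstack([s["pixels"][190:290,220:340],c["pixels"][170:270,220:340]]),None,fx=3.3,fy=3.3))
```

```text
2.475 [-0.248  0.814  1.589  0.     0.737 -0.692] [ 0.6157 -0.0415  0.1882] [5.342e-01 8.454e-01 3.000e-04 8.000e-04] [-0.23  0.3   0.05]
```

View pics/grasp.png

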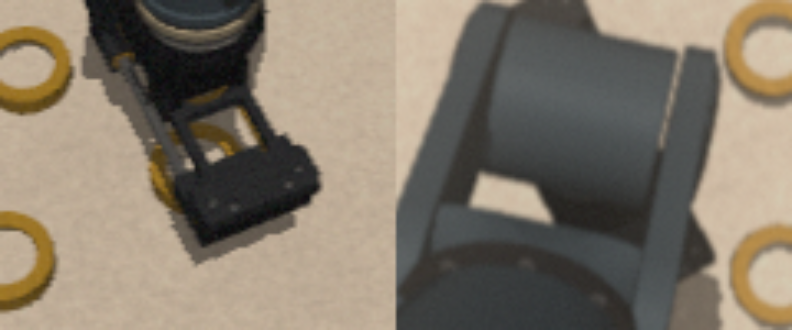

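The fingers straddle the left-most ring, with the gripper around (200,160) in the scene crop, and nothing else is close. I'll lower slightly and close.

Emit:
move_arm --commands '[[[0, 0, 0.06, 0, 0, 0], [0, 0, 0.06, 0, 0, 0], [0, 0, 0.06, 0, 0, 0], [0, 0, 0.06, 0, 0, 0], [0, 0, 0.06, 0, 0, 0], [0, 0, 0.06, 0, 0, 0], [0, 0, 0.06, 0, 0, 0], [0, 0, 0.06, 0, 0, 0]]]' --claw 1 --squeeze 25

```text
time: 3.58
position: [0.6154, -0.0412, 0.1847]
tool_rot: [0.534, 0.845, -0.0, -0.0]
ft_force: [-0.1, 0.9, -0.7]
grip_width: 0.0633
grip_force: 25.0
```

Run:
```python
from h import *
from rig import *
import time
o=get_obs();print(o["time"],o["q"].round(3),o["position"].round(4),o["tool_rot"].round(4),o["ft_force"].round(2),o["moment"].round(3),o["grip_width"],o["grip_force"])
print(plan(o,[.4705,.2247,.38],2.015))
```

```text
3.575 [-0.248  0.82   1.59  -0.     0.733 -0.692] [ 0.6154 -0.0412  0.1847] [ 5.341e-01  8.454e-01 -1.000e-04 -2.000e-04] [-0.15  0.87 -0.67] [ 0.045 -0.119 -0.039] 0.0632911695209866 24.999614543521602
(array([ 7.561, -0.416, -4.882]), array([-0.0003, -0.0002, -0.0002]))
```

Emit:
move_arm --commands '[[[0, 0, -0.8, 0, 0, 0], [0, 0, -2.2, 0, 0, 0], [0.8, 0, -3.6, 0, 0, 0], [2.2, -0.1, -4.6, 0, 0, 0], [3.7, -0.2, -4.6, 0, 0, 0], [5.2, -0.3, -4.6, 0, 0, 0], [6.5, -0.4, -4.6, 0, 0, 0], [7.3, -0.42, -4.6, 0, 0, 0], [7.56, -0.42, -4.6, 0, 0, 0], [7.56, -0.42, -4.6, 0, 0, 0], [7.56, -0.42, -4.6, 0, 0, 0]]]'

```text
time: 4.95
position: [0.4712, 0.2237, 0.3687]
tool_rot: [0.535, 0.845, 0.0, 0.0]
ft_force: [0.5, -0.2, -1.6]
grip_width: 0.0631
grip_force: 25.0
```

```bash
cat > look.py <<'E'
from h import *
from rig import *
import sys
s=camera("scene");c=camera("top")
cv2.imwrite(sys.argv[1],cv2.resize(np.hstack([s["pixels"][110:210,345:465],c["pixels"][240:340,80:200]]),None,fx=3.3,fy=3.3,interpolation=cv2.INTER_CUBIC))
np.savez("look_s.npz",**s);np.savez("look_t.npz",**c)
o=get_obs();print(o["time"],o["q"].round(3),o["position"].round(4),o["tool_rot"].round(4),o["ft_force"].round(2),o["moment"].round(3),o["grip_width"],o["grip_force"])
E
python3 look.py pics/above.png
```

```text
5.05 [ 0.229  0.439  1.729 -0.     0.974 -0.213] [0.4712 0.2236 0.3687] [ 5.348e-01  8.450e-01 -0.000e+00  1.000e-04] [ 0.26 -0.53 -1.84] [ 0.013 -0.142 -0.086] 0.06347366483494431 24.999541836132266
```

View pics/above.png

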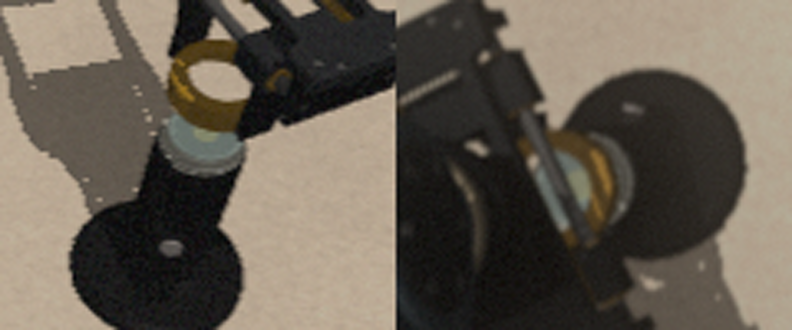

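The ring is held level above the glass and roughly coaxial. Its left edge is at x≈168 in the scene crop and the neck spans 158–243. I'll check its centre with depth in the same camera frames as the glass.

Run:
```python
from h import *
from scipy.optimize import least_squares
for n in("look_s","look_t"):
    c=np.load(n+".npz");W=world(c);b=c["pixels"].astype(int)
    m=(b[...,2]-b[...,0]>45)&(W[...,2]>.18)&(W[...,2]<.206)&(abs(W[...,0]-.471)<.045)&(abs(W[...,1]-.224)<.045)
    P=W[m];print(n,len(P),P.min(0),P.max(0))
    r=np.hypot(P[:,0]-.471,P[:,1]-.224);
    f=lambda x:(lambda rr:np.where(rr>.032,rr-.032,np.where(rr<.021,.021-rr,0))) (np.hypot(P[:,0]-x[0],P[:,1]-x[1]))
    f2=lambda x:np.hypot(P[:,0]-x[0],P[:,1]-x[1])-.032
    O=P[(P[:,2]<.197)&(r>.026)];g=lambda x:np.hypot(O[:,0]-x[0],O[:,1]-x[1])-.032
    print(least_squares(f,[.471,.224],loss="soft_l1",f_scale=.001).x,len(O),least_squares(g,[.471,.224],loss="soft_l1",f_scale=.001).x,np.percentile(P[:,2],[2,98]))
```

```text
look_s 278 [0.43803853 0.19241537 0.18486486] [0.50383516 0.23486547 0.20334002]
[0.47081236 0.22277634] 62 [0.47068152 0.22561824] [0.18708976 0.20297711]
look_t 113 [0.44634808 0.19150974 0.19436801] [0.50002213 0.23843124 0.20459951]
[0.47063818 0.22295081] 5 [0.47143677 0.22390619] [0.19641208 0.20297939]
```

Emit:
move_arm --commands '[[[0.02, 0.01, 0.4, 0, 0, 0], [0.02, 0.01, 0.75, 0, 0, 0], [0.02, 0.01, 0.87, 0, 0, 0], [0.02, 0.01, 0.9, 0, 0, 0], [0.02, 0.01, 0.9, 0, 0, 0], [0.02, 0.01, 0.9, 0, 0, 0]]]'

```text
time: 5.8
position: [0.4706, 0.2256, 0.3332]
tool_rot: [0.534, 0.845, 0.0, 0.0]
ft_force: [0.1, 0.7, 0.2]
grip_width: 0.0635
grip_force: 25.0
```

```bash
python3 look.py pics/near.png
```

```text
5.9 [ 0.233  0.493  1.762  0.     0.886 -0.211] [0.4705 0.2256 0.3331] [5.340e-01 8.455e-01 3.000e-04 3.000e-04] [-0.28  0.4  -0.92] [ 0.01  -0.13  -0.005] 0.0634835020613229 24.999815598312125
```

View pics/near.png

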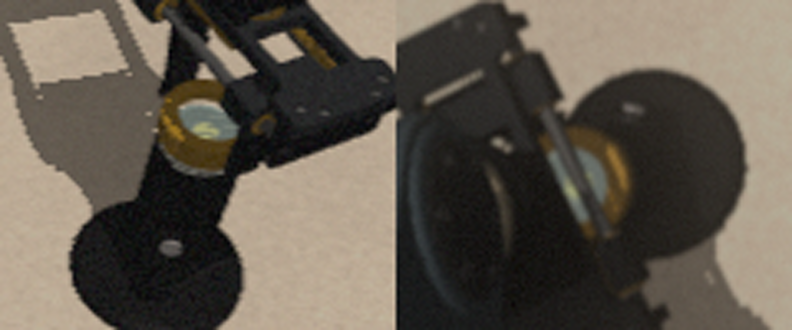

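The ring now surrounds the glass, and the brass covers the neck top at about (200,130). There is no contact force yet. I'll go down gently.

Emit:
move_arm --commands '[[[0, 0, 0.04, 0, 0, 0], [0, 0, 0.08, 0, 0, 0], [0, 0, 0.11, 0, 0, 0], [0, 0, 0.11, 0, 0, 0]]]'

```text
time: 6.4
position: [0.4704, 0.2255, 0.3282]
tool_rot: [0.534, 0.845, -0.0, -0.0]
ft_force: [-1.1, 0.6, -2.1]
grip_width: 0.0632
grip_force: 25.0
```

Emit:
move_arm --commands '[[[0, 0, 0.02, 0, 0, 0], [0, 0, 0.03, 0, 0, 0], [0, 0, 0.03, 0, 0, 0]]]'

```text
time: 6.78
position: [0.4704, 0.2255, 0.3271]
tool_rot: [0.534, 0.845, -0.0, -0.0]
ft_force: [-0.8, -0.2, -1.1]
grip_width: 0.0635
grip_force: 25.0
```

Emit:
move_arm --commands '[[[0, 0, 0.02, 0, 0, 0], [0, 0, 0.03, 0, 0, 0], [0, 0, 0.03, 0, 0, 0]]]'

```text
time: 7.15
position: [0.4704, 0.2255, 0.3259]
tool_rot: [0.534, 0.845, -0.0, -0.0]
ft_force: [-1.1, 0.3, 0.2]
grip_width: 0.0639
grip_force: 25.0
```

Emit:
move_arm --commands '[[[0, 0, 0.02, 0, 0, 0], [0, 0, 0.03, 0, 0, 0], [0, 0, 0.03, 0, 0, 0]]]'

```text
time: 7.52
position: [0.4704, 0.2255, 0.3249]
tool_rot: [0.534, 0.845, 0.0, 0.0]
ft_force: [-0.5, 0.4, 0.5]
grip_width: 0.0637
grip_force: 25.0
```

```bash
cat > st.py <<'E'
from rig import *
o=get_obs();print(o["time"],o["q"][5].round(3),o["position"].round(4),o["tool_rot"].round(4),o["ft_force"].round(2),o["moment"].round(3),round(o["grip_width"],4))
E
python3 st.py
```

```text
7.525 -0.211 [0.4704 0.2255 0.3249] [5.340e-01 8.455e-01 1.000e-04 1.000e-04] [-0.53  0.41  0.5 ] [-0.022 -0.033 -0.043] 0.0637
```

Emit:
move_arm --commands '[[[0, 0, 0.015, 0, 0, 0], [0, 0, 0.015, 0, 0, 0], [0, 0, 0.015, 0, 0, 0]]]'

```text
time: 7.9
position: [0.4704, 0.2255, 0.3248]
tool_rot: [0.534, 0.845, 0.0, 0.0]
ft_force: [-1.1, -0.1, 5.4]
grip_width: 0.0635
grip_force: 25.0
```

Emit:
move_arm --commands '[[[0, 0, 0.015, 0, 0, 0], [0, 0, 0.015, 0, 0, 0], [0, 0, 0.015, 0, 0, 0]]]'

```text
time: 8.28
position: [0.4704, 0.2255, 0.3247]
tool_rot: [0.534, 0.845, 0.0, 0.0]
ft_force: [-2.0, -0.3, 9.3]
grip_width: 0.0633
grip_force: 25.0
```

```bash
python3 st.py
```

```text
8.275 -0.211 [0.4704 0.2255 0.3247] [5.340e-01 8.455e-01 2.000e-04 3.000e-04] [-1.97 -0.31  9.31] [-0.113  0.281 -0.038] 0.0633
```

Contact is at about −1.9 mm with a gentle stiffness of roughly 7 N/mm. Now I'll turn backward in steps.

Emit:
move_arm --commands '[[[0, 0, -0.003, 0, 0, -0.087], [0, 0, -0.006, 0, 0, -0.175], [0, 0, -0.01, 0, 0, -0.262], [0, 0, -0.013, 0, 0, -0.349], [0, 0, -0.013, 0, 0, -0.349]]]' --squeeze 35

```text
time: 8.9
position: [0.4706, 0.2258, 0.3254]
tool_rot: [0.379, 0.926, 0.001, 0.001]
ft_force: [-2.9, 0.7, 8.7]
grip_width: 0.0636
grip_force: 35.0
```

```bash
python3 st.py
```

```text
8.9 -0.561 [0.4706 0.2258 0.3254] [3.787e-01 9.255e-01 7.000e-04 7.000e-04] [-2.93  0.68  8.67] [0.07  0.225 0.123] 0.0636
```

Emit:
move_arm --commands '[[[0, 0, -0.004, 0, 0, -0.087], [0, 0, -0.008, 0, 0, -0.175], [0, 0, -0.012, 0, 0, -0.262], [0, 0, -0.016, 0, 0, -0.349], [0, 0, -0.016, 0, 0, -0.349]]]'

```text
time: 9.52
position: [0.4708, 0.2257, 0.3261]
tool_rot: [0.212, 0.977, 0.001, 0.001]
ft_force: [-2.2, 0.8, 8.3]
grip_width: 0.0632
grip_force: 35.0
```

Emit:
move_arm --commands '[[[0, 0, -0.004, 0, 0, -0.087], [0, 0, -0.008, 0, 0, -0.175], [0, 0, -0.012, 0, 0, -0.262], [0, 0, -0.016, 0, 0, -0.349], [0, 0, -0.016, 0, 0, -0.349]]]'

```text
time: 10.15
position: [0.471, 0.2258, 0.3267]
tool_rot: [0.04, 0.999, 0.001, 0.002]
ft_force: [-2.1, 0.8, 7.5]
grip_width: 0.0632
grip_force: 35.0
```

```bash
python3 st.py
```

```text
10.15 -1.259 [0.471  0.2258 0.3267] [3.950e-02 9.992e-01 5.000e-04 1.600e-03] [-2.12  0.78  7.55] [ 0.102 -0.007  0.123] 0.0632
```

Emit:
move_arm --commands '[[[0, 0, -0.004, 0, 0, -0.087], [0, 0, -0.008, 0, 0, -0.175], [0, 0, -0.012, 0, 0, -0.262], [0, 0, -0.016, 0, 0, -0.349], [0, 0, -0.016, 0, 0, -0.349]]]'

```text
time: 10.78
position: [0.471, 0.2258, 0.3274]
tool_rot: [-0.135, 0.991, 0.0, 0.002]
ft_force: [0.5, 0.5, 8.1]
grip_width: 0.0633
grip_force: 35.0
```

Emit:
move_arm --commands '[[[0, 0, -0.004, 0, 0, -0.087], [0, 0, -0.007, 0, 0, -0.175], [0, 0, -0.007, 0, 0, -0.175]]]'

```text
time: 11.15
position: [0.4711, 0.2258, 0.3277]
tool_rot: [-0.221, 0.975, 0.0, 0.002]
ft_force: [-1.0, 0.3, 8.3]
grip_width: 0.0634
grip_force: 35.0
```

```bash
python3 st.py
```

```text
11.15 -1.783 [0.4711 0.2258 0.3277] [-2.206e-01  9.754e-01  2.000e-04  1.900e-03] [-1.04  0.29  8.34] [0.225 0.045 0.096] 0.0634
```

Emit:
move_arm --commands '[[[0, 0, -0.004, 0, 0, -0.087], [0, 0, -0.007, 0, 0, -0.175], [0, 0, -0.007, 0, 0, -0.175]]]'

```text
time: 11.52
position: [0.471, 0.2258, 0.328]
tool_rot: [-0.305, 0.952, 0.0, 0.002]
ft_force: [-1.3, 0.4, 8.8]
grip_width: 0.0631
grip_force: 35.0
```

Emit:
move_arm --commands '[[[0, 0, -0.004, 0, 0, -0.087], [0, 0, -0.007, 0, 0, -0.175], [0, 0, -0.007, 0, 0, -0.175]]]'

```text
time: 11.9
position: [0.4711, 0.2258, 0.3281]
tool_rot: [-0.387, 0.922, -0.0, 0.002]
ft_force: [-1.1, 1.5, 7.9]
grip_width: 0.0633
grip_force: 35.0
```

```bash
python3 st.py
```

```text
11.9 -2.133 [0.4711 0.2258 0.3281] [-3.871e-01  9.220e-01 -2.000e-04  1.700e-03] [-1.11  1.5   7.92] [0.213 0.108 0.092] 0.0633
```

Emit:
move_arm --commands '[[[0, 0, -0.003, 0, 0, -0.087], [0, 0, -0.003, 0, 0, -0.087]]]'

```text
time: 12.15
position: [0.4709, 0.2258, 0.3277]
tool_rot: [-0.426, 0.905, -0.0, 0.001]
ft_force: [0.3, 0.4, 4.5]
grip_width: 0.0635
grip_force: 35.0
```

Emit:
move_arm --commands '[[[0, 0, -0.003, 0, 0, -0.087], [0, 0, -0.003, 0, 0, -0.087]]]'

```text
time: 12.4
position: [0.4702, 0.2254, 0.3265]
tool_rot: [-0.465, 0.886, -0.0, -0.001]
ft_force: [-0.7, -0.4, -0.5]
grip_width: 0.0632
grip_force: 35.0
```

```bash
python3 st.py
```

```text
12.4 -2.304 [0.4702 0.2254 0.3265] [-4.646e-01  8.855e-01 -0.000e+00 -7.000e-04] [-0.72 -0.43 -0.53] [ 0.117 -0.063  0.005] 0.0632
```

The force vanished and the tool sank, so it dropped the step at about 115–120°. I'll lower to follow it and confirm.

Emit:
move_arm --commands '[[[0, 0, 0.02, 0, 0, 0], [0, 0, 0.035, 0, 0, 0], [0, 0, 0.035, 0, 0, 0]]]'

```text
time: 12.78
position: [0.4704, 0.2255, 0.3254]
tool_rot: [-0.465, 0.885, 0.0, -0.0]
ft_force: [0.1, 0.2, -1.2]
grip_width: 0.0633
grip_force: 35.0
```

Emit:
move_arm --commands '[[[0, 0, 0.015, 0, 0, 0], [0, 0, 0.015, 0, 0, 0], [0, 0, 0.015, 0, 0, 0]]]'

```text
time: 13.15
position: [0.4704, 0.2255, 0.3251]
tool_rot: [-0.465, 0.885, -0.0, 0.0]
ft_force: [-0.0, 0.4, -1.2]
grip_width: 0.0631
grip_force: 35.0
```

```bash
python3 st.py
```

```text
13.15 -2.306 [0.4704 0.2255 0.3251] [-0.4654  0.8851 -0.      0.    ] [-0.01  0.44 -1.2 ] [ 0.137 -0.079  0.028] 0.0631
```

Emit:
move_arm --commands '[[[0, 0, 0.015, 0, 0, 0], [0, 0, 0.015, 0, 0, 0], [0, 0, 0.015, 0, 0, 0]]]'

```text
time: 13.52
position: [0.4704, 0.2255, 0.3249]
tool_rot: [-0.465, 0.885, -0.0, 0.0]
ft_force: [-1.7, -1.4, 3.5]
grip_width: 0.0635
grip_force: 35.0
```

Emit:
move_arm --commands '[[[0, 0, 0.015, 0, 0, 0], [0, 0, 0.015, 0, 0, 0], [0, 0, 0.015, 0, 0, 0]]]'

```text
time: 13.9
position: [0.4704, 0.2255, 0.3248]
tool_rot: [-0.465, 0.885, -0.0, 0.0]
ft_force: [-2.3, -0.4, 8.4]
grip_width: 0.0631
grip_force: 35.0
```

```bash
python3 st.py
```

```text
13.9 -2.306 [0.4704 0.2255 0.3248] [-4.655e-01  8.851e-01 -1.000e-04  3.000e-04] [-2.33 -0.44  8.43] [0.018 0.321 0.025] 0.0631
```

Seated again, 4 mm below the crest. Now forward, following the pitch.

Emit:
move_arm --commands '[[[0, 0, 0, 0, 0, 0.087], [0, 0, 0.003, 0, 0, 0.175], [0, 0, 0.007, 0, 0, 0.262], [0, 0, 0.011, 0, 0, 0.349], [0, 0, 0.015, 0, 0, 0.436], [0, 0, 0.019, 0, 0, 0.524], [0, 0, 0.019, 0, 0, 0.524]]]'

```text
time: 14.78
position: [0.4711, 0.2256, 0.3238]
tool_rot: [-0.22, 0.975, -0.0, 0.001]
ft_force: [0.6, -0.1, 4.6]
grip_width: 0.0633
grip_force: 35.0
```

```bash
python3 st.py
```

```text
14.775 -1.783 [0.4711 0.2256 0.3238] [-0.2205  0.9754 -0.      0.0014] [ 0.57 -0.08  4.59] [ 0.06  -0.19  -0.206] 0.0633
```

Emit:
move_arm --commands '[[[0, 0, 0.005, 0, 0, 0.087], [0, 0, 0.009, 0, 0, 0.175], [0, 0, 0.013, 0, 0, 0.262], [0, 0, 0.017, 0, 0, 0.349]]]'

```text
time: 15.28
position: [0.4713, 0.2256, 0.3232]
tool_rot: [-0.047, 0.999, 0.0, 0.002]
ft_force: [1.0, -0.5, 5.7]
grip_width: 0.0634
grip_force: 35.0
```

```bash
python3 st.py
```

```text
15.275 -1.432 [0.4713 0.2256 0.3232] [-4.720e-02  9.989e-01  1.000e-04  1.700e-03] [ 0.97 -0.48  5.71] [-0.043 -0.258  0.102] 0.0634
```

Emit:
move_arm --commands '[[[0, 0, 0.005, 0, 0, 0.087], [0, 0, 0.009, 0, 0, 0.175], [0, 0, 0.013, 0, 0, 0.262], [0, 0, 0.017, 0, 0, 0.349]]]'

```text
time: 15.78
position: [0.4714, 0.2255, 0.3225]
tool_rot: [0.127, 0.992, 0.0, 0.002]
ft_force: [1.8, -1.2, 5.6]
grip_width: 0.0637
grip_force: 35.0
```

```bash
python3 st.py
```

```text
15.775 -1.083 [0.4714 0.2255 0.3225] [1.268e-01 9.919e-01 2.000e-04 1.800e-03] [ 1.8  -1.22  5.61] [-0.247 -0.257  0.141] 0.0637
```

```bash
cat > av.py <<'E'
from rig import *
import numpy as np
L=[]
for i in range(5):
    camera("top");o=get_obs();L.append(np.r_[o["ft_force"],o["moment"],o["joint_torque"][5],o["position"]*1000])
L=np.array(L);print(o["time"],"q6",o["q"][5].round(4),"F",L.mean(0)[:3].round(2),"M",L.mean(0)[3:6].round(3),"sd",L.std(0)[5].round(3),"t6",L.mean(0)[6].round(3),L.std(0)[6].round(3),L.mean(0)[7:].round(2))
E
python3 av.py
```

```text
16.025 q6 -1.0855 F [ 0.37 -1.01  5.58] M [-0.125 -0.158 -0.088] sd 0.029 t6 -0.008 0.079 [471.19 225.51 322.45]
```

Emit:
move_arm --commands '[[[0, 0, 0.004, 0, 0, 0.087], [0, 0, 0.008, 0, 0, 0.175], [0, 0, 0.012, 0, 0, 0.262], [0, 0, 0.016, 0, 0, 0.349]]]'

```text
time: 16.52
position: [0.4713, 0.2253, 0.3218]
tool_rot: [0.297, 0.955, 0.0, 0.002]
ft_force: [1.0, -2.1, 4.2]
grip_width: 0.0633
grip_force: 35.0
```

```bash
python3 st.py; python3 av.py
```

```text
16.525 -0.734 [0.4713 0.2253 0.3218] [2.971e-01 9.549e-01 2.000e-04 1.700e-03] [ 1.03 -2.08  4.15] [-0.373 -0.185  0.053] 0.0633
16.775 q6 -0.7366 F [ 0.35 -1.33  5.63] M [-0.195 -0.181 -0.06 ] sd 0.026 t6 0.004 0.077 [471.17 225.41 321.8 ]
```

Emit:
move_arm --commands '[[[0, 0, 0.002, 0, 0, 0.058], [0, 0, 0.004, 0, 0, 0.116], [0, 0, 0.007, 0, 0, 0.175]]]'

```text
time: 17.15
position: [0.4713, 0.2252, 0.3215]
tool_rot: [0.379, 0.925, 0.0, 0.002]
ft_force: [0.4, -1.9, 4.8]
grip_width: 0.0633
grip_force: 35.0
```

```bash
python3 av.py
```

```text
17.4 q6 -0.5617 F [ 0.63 -1.73  5.28] M [-0.327 -0.176 -0.048] sd 0.018 t6 0.014 0.052 [471.23 225.25 321.47]
```

Emit:
move_arm --commands '[[[0, 0, 0.002, 0, 0, 0.058], [0, 0, 0.004, 0, 0, 0.116], [0, 0, 0.007, 0, 0, 0.175]]]'

```text
time: 17.77
position: [0.4713, 0.2252, 0.3214]
tool_rot: [0.458, 0.889, 0.0, 0.002]
ft_force: [0.1, -3.3, 6.9]
grip_width: 0.063
grip_force: 35.0
```

```bash
python3 av.py
```

```text
18.025 q6 -0.3869 F [ 1.04 -2.56  6.35] M [-0.49  -0.145  0.027] sd 0.024 t6 0.065 0.064 [471.31 225.17 321.37]
```

Emit:
move_arm --commands '[[[0, 0, -0.002, 0, 0, 0.03], [0, 0, -0.003, 0, 0, 0.06], [0, 0, -0.003, 0, 0, 0.087], [0, 0, -0.003, 0, 0, 0.087]]]'

```text
time: 18.52
position: [0.4712, 0.2251, 0.3214]
tool_rot: [0.496, 0.868, 0.0, 0.001]
ft_force: [-0.0, -2.6, 5.7]
grip_width: 0.0631
grip_force: 35.0
```

```bash
python3 av.py
```

```text
18.775 q6 -0.2999 F [ 0.99 -2.78  6.03] M [-0.533 -0.094  0.005] sd 0.043 t6 0.003 0.001 [471.17 225.09 321.37]
```

Emit:
move_arm --commands '[[[0, 0, -0.002, 0, 0, 0.03], [0, 0, -0.003, 0, 0, 0.06], [0, 0, -0.003, 0, 0, 0.06]]]'

```text
time: 19.15
position: [0.4711, 0.2251, 0.3214]
tool_rot: [0.522, 0.853, 0.0, 0.001]
ft_force: [0.1, -2.8, 5.1]
grip_width: 0.0633
grip_force: 35.0
```

```bash
python3 av.py
```

```text
19.4 q6 -0.2398 F [ 0.43 -2.35  5.27] M [-0.492 -0.119 -0.012] sd 0.027 t6 -0.002 0.002 [471.06 225.13 321.36]
```

Emit:
move_arm --commands '[[[0, 0, 0, 0, 0, 0.03], [0, 0, 0, 0, 0, 0.06], [0, 0, 0, 0, 0, 0.06]]]'

```text
time: 19.77
position: [0.471, 0.2252, 0.3214]
tool_rot: [0.547, 0.837, 0.0, 0.001]
ft_force: [0.4, -2.1, 6.0]
grip_width: 0.0635
grip_force: 35.0
```

```bash
python3 av.py
```

```text
20.025 q6 -0.1798 F [ 0.24 -2.38  5.36] M [-0.459 -0.069 -0.022] sd 0.027 t6 -0.009 0.002 [471.   225.17 321.37]
```

Emit:
move_arm --commands '[[[0, 0, 0, 0, 0, 0.03], [0, 0, 0, 0, 0, 0.05], [0, 0, 0, 0, 0, 0.05]]]'

```text
time: 20.4
position: [0.471, 0.2252, 0.3214]
tool_rot: [0.568, 0.823, 0.0, 0.001]
ft_force: [0.5, -2.6, 5.8]
grip_width: 0.0635
grip_force: 35.0
```

```bash
python3 av.py
```

```text
20.65 q6 -0.1299 F [-0.18 -2.67  5.75] M [-0.433 -0.037  0.022] sd 0.022 t6 0.012 0.0 [470.97 225.2  321.36]
```

Emit:
move_arm --commands '[[[0, 0, 0, 0, 0, 0.03], [0, 0, 0, 0, 0, 0.05], [0, 0, 0, 0, 0, 0.05]]]'

```text
time: 21.02
position: [0.4709, 0.2253, 0.3214]
tool_rot: [0.588, 0.809, 0.0, 0.001]
ft_force: [0.4, -2.3, 5.8]
grip_width: 0.0637
grip_force: 35.0
```

```bash
python3 av.py
```

```text
21.275 q6 -0.0799 F [ 0.03 -2.01  5.86] M [-0.345 -0.019  0.05 ] sd 0.047 t6 0.04 0.0 [470.91 225.25 321.35]
```

Emit:
move_arm --commands '[[[0, 0, 0, 0, 0, 0.02], [0, 0, 0, 0, 0, 0.04], [0, 0, 0, 0, 0, 0.04]]]'

```text
time: 21.65
position: [0.4709, 0.2253, 0.3214]
tool_rot: [0.604, 0.797, 0.0, 0.001]
ft_force: [0.1, -1.1, 5.5]
grip_width: 0.0635
grip_force: 35.0
```

```bash
python3 av.py
```

```text
21.9 q6 -0.0401 F [ 0.11 -1.18  5.72] M [-0.339  0.025  0.08 ] sd 0.041 t6 0.092 0.0 [470.86 225.31 321.34]
```

Emit:
move_arm --commands '[[[0, 0, 0, 0, 0, 0.01], [0, 0, 0, 0, 0, 0.02], [0, 0, 0, 0, 0, 0.02]]]'

```text
time: 22.28
position: [0.4708, 0.2254, 0.3213]
tool_rot: [0.612, 0.791, 0.0, 0.001]
ft_force: [-0.8, -0.9, 5.7]
grip_width: 0.0632
grip_force: 35.0
```

```bash
python3 av.py
```

```text
22.525 q6 -0.0204 F [-0.32 -1.23  5.53] M [-0.282  0.044  0.174] sd 0.021 t6 0.192 0.0 [470.84 225.36 321.34]
```

The torque is up about 0.17–0.19 N m over free turning and rising steeply, 131° after the drop and at home height, so it is snug. Releasing.

Emit:
move_arm --commands '[[[0, 0, 0, 0, 0, 0], [0, 0, 0, 0, 0, 0], [0, 0, 0, 0, 0, 0], [0, 0, 0, 0, 0, 0], [0, 0, 0, 0, 0, 0], [0, 0, 0, 0, 0, 0], [0, 0, 0, 0, 0, 0]]]' --claw -1

```text
time: 23.4
position: [0.4704, 0.2255, 0.3208]
tool_rot: [0.613, 0.79, 0.0, 0.0]
ft_force: [-0.1, 0.1, -0.3]
grip_width: 0.0872
grip_force: 0.0
```

```bash
python3 av.py
```

```text
23.65 q6 -0.0184 F [-0.02  0.29  0.02] M [-0.001 -0.123 -0.01 ] sd 0.026 t6 -0.0 0.0 [470.43 225.51 320.82]
```

Emit:
move_arm --commands '[[[0, 0, -0.2, 0, 0, 0], [0, 0, -0.8, 0, 0, 0], [0, 0, -1.8, 0, 0, 0], [-1, 0, -2.4, 0, 0, 0], [-2.4, 0, -2.4, 0, 0, 0], [-3.8, 0, -2.4, 0, 0, 0], [-4.5, 0, -2.4, 0, 0, 0], [-4.5, 0, -2.4, 0, 0, 0], [-4.5, 0, -2.4, 0, 0, 0]]]'

```text
time: 24.78
position: [0.5148, 0.0516, 0.417]
tool_rot: [0.613, 0.79, 0.0, -0.0]
ft_force: [0.0, -0.3, -1.0]
grip_width: 0.0871
grip_force: 0.0
```

```bash
python3 look.py pics/end.png
python3 - <<'E'
from h import *
c=np.load("look_s.npz");W=world(c);b=c["pixels"].astype(int)
m=(b[...,2]-b[...,0]>45)&(W[...,2]>.12)&(W[...,2]<.17)&(abs(W[...,0]-.471)<.045)&(abs(W[...,1]-.225)<.045)
P=W[m];print(len(P),np.percentile(P[:,2],[2,50,75,98]),hull(P[P[:,2]>.149]))
T=P[P[:,2]>.1505];print(np.linalg.lstsq(np.c_[T[:,:2]-[.471,.225],np.ones(len(T))],T[:,2],rcond=None)[0])
E
```

```text
24.875 [-0.115  0.367  1.686  0.     1.089 -0.368] [0.5147 0.0522 0.4169] [ 6.125e-01  7.905e-01  1.000e-04 -3.000e-04] [-0.33  0.23 -1.38] [-0.035 -0.126  0.067] 0.08689115348672637 0.0
475 [0.13909778 0.15283916 0.15393501 0.15580695] (array([470.6, 224.6]), 33.3)
[-0.00344064 -0.00434668  0.15343631]
```

View pics/end.png

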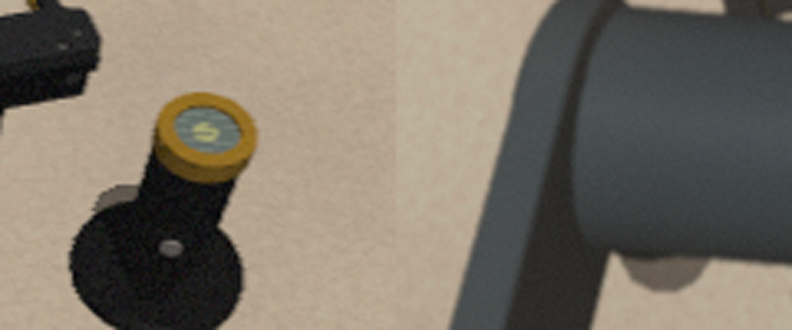

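The ring sits level and centred on the neck at about (205,135), with its top at roughly 153 mm, which is home height. The gripper is clear.

```bash
python3 -c "
from rig import *
print(hand_in())"
```

```text
the job is handed in; nothing more can be done
None
```

The bezel ring was set on the neck, turned back until it dropped a step, then turned about 131° forward until home and snug (about 0.19 N m at the wrist); I let go and handed the job in at about 25 s, no verdict given.

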